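Press the popped-up lids home on the laundry tubs

ROBOT

A 6-joint arm with a two-finger parallel gripper is mounted at the origin on the work surface. World frame = base frame: x ahead of the robot, y to its left, z up, the work surface at z = 0. Lengths are in mm, angles in rad, forces in N, time in s.
With the tool pointing down it reaches from about 275 to 1000 mm from the base axis. Payload 8.4 kg.
Tool frame: the origin (TCP) lies midway between the tips of the shut fingers; the grasp point (between the pads) lies 19 mm behind it (arm.tcp_to_grasp is the distance from the TCP to the grasp point, in mm); z points along the fingers, y is the line along which they close (so a half turn about z gives the same grasp; the last joint's range is limited). The gripper opens to 85 mm and grips with 20 to 120 N. Pads are 22 mm wide; open, the fingers measure 114 mm over their backs; the gripper's body (76 mm by 85 mm) begins 54 mm behind the grasp point. The pads swing forward as they close: fully open they stand 13 mm farther back than shut.
Start: joints at [1.314, 0.353, 1.633, -0, 1.155, -0.002], TCP at [157.531, 604.824, 231.281] pointing down, gripper open.
Joint ranges: [-2.63, 2.63], [-0.92, 2.1], [0.06, 2.66], [-1.3, 4.44], [0, 2.69], [-3.02, 3.02]. Speed limits (rad/s): [2.22, 2.22, 2.79, 3.14, 3.14, 3.14].

INTERFACE

Orientations are given as a rotation vector (axis times angle).
In Python, from station import arm gives the robot as it stands. The module is installed in compiled form; this text tells all that it offers.
- The arm moves only by the shell command python3 -m handwheel 'ROWS' [OPENING]. ROWS is a JSON object of lists of equal length, an entry for each row: "linear": the shift along the tool's x, y, z in m, a list of three; "turn": the turn, a rotation vector about the tool's x, y, z in degrees, a list of three. A call has 1 to 10 rows; each row shifts and turns the commanded pose from where the row before left it, along the tool's axes as they then stand; what a row does not reach is not made up. A row lasts 1/8 s, in which the tool goes at most 62.5 mm and 10.7 degrees, less where a joint would pass 70% of its speed; a pose out of reach is approached as far as the arm can. A call with a gripper value outside its range is refused whole. OPENING is the finger opening in m, from 0 to 0.0854, set as the call begins (- or left out, the last holds). The fingers move at their own pace and stop on an object; the grip force is fixed at half the most. Time passes only in rows, so rows that do not move let the fingers close. It gives the time, the measured TCP pose, the force, the opening and the grip force at its end, in the units of the state.
- arm.get_obs(): the state, without advancing time (a new reading comes with each control period).
- arm.grab_frame(name): name is "scene" or "top"; returns a dict with "img" (384x512x3 uint8, red, green, blue), "z_map" (384x512 float32, mm along the optical axis (not along the pixel's ray), 0 where there is no reading), "vertical_fov" (degrees; the focal length in pixels is half the picture's height over the tangent of half this angle, whatever the lens; pixels are square), "cx", "cy" (the principal point, pixels), "distortion" ([k1, k2, p1, p2, k3] as OpenCV has them; the pictures are not rectified), "rvec" (rotation vector, rad) and "tvec" (3), from world to camera coordinates, as OpenCV has them. Camera axes: x right, y down, z forward; pixel columns grow to the right and rows downward; lengths in mm; the calibration is good to about 2 mm. A picture is of the moment at which its call begins.
- arm.hand_in(): hands the job in; it is judged then, once.
The state is a dict: "clock": time; "joint_pos": joint angles; "joint_velocities": joint speeds; "joint_efforts": joint torques, N m; "eef_pos": TCP position; "ee_rot": TCP orientation; "contact_force": force on the tool from outside, world axes, zero at the start; "moment": the same for the moment, N m; "grip_width": finger opening in mm; "grip_force": force on a finger pad.
Only numpy, scipy, OpenCV 4.12 (cv2) and the standard library are available. Lean on these libraries where they do the work, as an engineer would, in place of code of your own. Each camera call takes 0.05 s, during which the arm holds its last target. There are 200 camera calls.

TASK

On the utility-cupboard worktop the lids of the round pink tub and of the oblong teal capsule box have popped up, and their white necks show below them. Press both lids straight down until they are fully home, in either order, leaving both containers standing about where they are and without disturbing the yellow tub, which is already shut, or the dark spray can.

Things in the scene. Friction and masses are not known exactly. Their poses are not given: they have to be found in the camera images.
- pink_tub: Round pink plastic tub with a dark violet label and a dark rose lid standing up; loose, about 0.45 kg. Body 80 mm diameter, 100 mm tall; lid 84 mm diameter, 25 mm thick, centred on it; below it a white neck shows until the lid is home. Origin: centre of the underside, on the worktop; z up along its axis.
- pink_lid (a joint): Travel of the dark rose lid in m: 0 = fully up, 0.018 = fully home at a hard stop; starts at 0 to 0.004. Slides straight down along the pink tub's z. Stiff press fit, no spring: about 7 N (a little more when fast) moves it all the way, and it stays where left. Its flat top is 143 mm above the pink tub's origin at 0, 125 mm when home. Press near its middle with shut fingertips.
- teal_box: Oblong teal plastic box for washing capsules with a dark teal lid standing up; loose, about 0.5 kg. Body 104 mm (its x) by 76 mm (its y), 90 mm tall; lid 108 by 80 mm, 25 mm thick, centred on it; below it a white neck shows until the lid is home. Origin: centre of the underside, on the worktop; z up.
- teal_lid (a joint): Travel of the dark teal lid in m: 0 = fully up, 0.018 = fully home at a hard stop; starts at 0 to 0.004. Slides straight down along the teal box's z. Stiff press fit, no spring: about 7 N (a little more when fast) moves it all the way, and it stays where left. Its flat top is 133 mm above the teal box's origin at 0, 115 mm when home. Press near its middle with shut fingertips.
- yellow_tub: Bystander: round yellow tub of the pink tub's size, its yellow lid already home (no white neck showing), same label, top 125 mm above the worktop; loose, about 0.45 kg. Origin: centre of the underside; z up.
- spray_can: Bystander: dark blue spray can with a black cap, 58 mm diameter, 164 mm tall, loose, about 0.35 kg. Origin: centre of the underside; z up.
There are look-alikes about, which are no part of the job. Of the things that look like the pink_tub, take the one that is farthest from the robot's base at the start.

How it is judged:
By the outcome, as a careful person would: the job done as asked, in the order asked, and still so for the second after the job is handed in, with the robot touching nothing.
It also fails if it takes over 35 s, if anything falls off the work surface, if the arm or the gripper's body presses on something with over 40 N, if the wrist force passes 120 N, or if a joint passes its speed limit or range.

## Working session

There is one attempt and no reset: what is moved stays moved. The work goes in short steps, Python scripts to look and compute and a shell command to move; the robot and the scene stay as the last step left them, time stands still between calls to the robot, and variables do not carry over. Pictures are saved under pics/ and viewed, at most 10 in all, crops included, and the job is handed in when it is done.

```bash
mkdir -p pics; cat > h.py <<'E'
import numpy as np, cv2
from station import arm
def world(f):
    H,W=f["z_map"].shape
    fl=H/2/np.tan(np.radians(f["vertical_fov"])/2)
    K=np.array([[fl,0,f["cx"]],[0,fl,f["cy"]],[0,0,1]])
    u,v=np.meshgrid(np.arange(W),np.arange(H))
    p=np.stack([u,v],-1).reshape(-1,1,2).astype(float)
    n=cv2.undistortPoints(p,K,np.array(f["distortion"],float)).reshape(H,W,2)
    z=f["z_map"]
    c=np.dstack([n[...,0]*z,n[...,1]*z,z])
    R=cv2.Rodrigues(np.array(f["rvec"],float))[0]
    w=(c-np.array(f["tvec"],float).ravel())@R
    w[z==0]=np.nan
    return w
E
python3 - <<'E'
from h import *
o=arm.get_obs();print({k:np.round(v,3) for k,v in o.items()})
for n in("scene","top"):
    f=arm.grab_frame(n);np.savez(f"{n}.npz",**{k:np.array(v) for k,v in f.items()})
    cv2.imwrite(f"pics/{n}.png",cv2.resize(f["img"][...,::-1],(800,600)))
    w=world(f);np.save(n+"_w.npy",w)
    m=((w[...,2]>60)&(w[...,2]<190)).astype(np.uint8)
    k,l,s,c=cv2.connectedComponentsWithStats(m)
    for i in range(1,k):
        if s[i,4]>80:
            q=w[l==i];t=q[:,2]>np.percentile(q[:,2],95)-6
            print(n,s[i],c[i].round(),np.median(f["img"][l==i],0),np.percentile(q[:,2],95).round(1),q[t].min(0).round(),q[t].max(0).round())
E
```

```text
{'clock': np.float64(0.0), 'joint_pos': array([ 1.314,  0.354,  1.634,  0.   ,  1.155, -0.002]), 'joint_velocities': array([ 0.001,  0.002,  0.001, -0.002,  0.   , -0.001]), 'joint_efforts': array([-1.0000e-03, -6.0527e+01, -3.4205e+01, -0.0000e+00,  1.0000e-02,
       -0.0000e+00]), 'eef_pos': array([157.385, 604.354, 230.55 ]), 'ee_rot': array([-3.990e-01, -3.116e+00,  2.000e-03]), 'contact_force': array([ 0.18 , -0.761,  0.217]), 'moment': array([ 0.023, -0.009, -0.031]), 'grip_force': np.float64(0.0), 'grip_width': np.float64(85.115)}
scene [154   0  31   7 171] [169.   2.] [ 99. 100.  95.] 122.8 [-1193. -1844.   117.] [-1079. -1814.   134.]
scene [   0    2  106   45 1960] [44. 26.] [98. 99. 93.] 186.5 [ -673. -1846.   180.] [  -21. -1272.   190.]
scene [  76    9  264   74 7103] [198.  44.] [71. 68. 76.] 184.3 [ -800. -1173.   178.] [  84. -366.  190.]
scene [ 405   38  107   48 3257] [462.  62.] [76. 78. 72.] 183.1 [-800.    1.  177.] [-631.  354.  190.]
scene [   0   60   85   51 2716] [43. 85.] [63. 49. 34.] 183.8 [  170. -1205.   178.] [  373. -1010.   190.]
scene [  0  95 
[... 815 characters left out ...]
  129   44   39 1279] [134. 148.] [248. 208.   0.] 127.0 [551. 247. 121.] [634. 330. 130.]
top [207 172  28  26 572] [220. 185.] [55. 54. 54.] 165.3 [477.  60. 159.] [528. 110. 168.]
top [ 346  189   46   37 1332] [369. 207.] [222.  39. 102.] 142.3 [ 404. -299.  136.] [ 485. -216.  145.]
top [ 262  205   37   37 1101] [280. 223.] [226.  43. 109.] 145.4 [373. -89. 139.] [453.  -8. 147.]
top [ 308  240   42   40 1287] [329. 259.] [222.  35. 103.] 145.6 [ 286. -201.  140.] [ 368. -120.  148.]
top [ 361  240   47   40 1412] [384. 260.] [220.  34. 100.] 145.5 [ 282. -332.  139.] [ 361. -249.  147.]
top [ 230  353   65   31 1352] [262. 371.] [173. 165. 144.] 157.7 [ 64. -43. 152.] [ 76.  38. 169.]
```

View pics/scene.png

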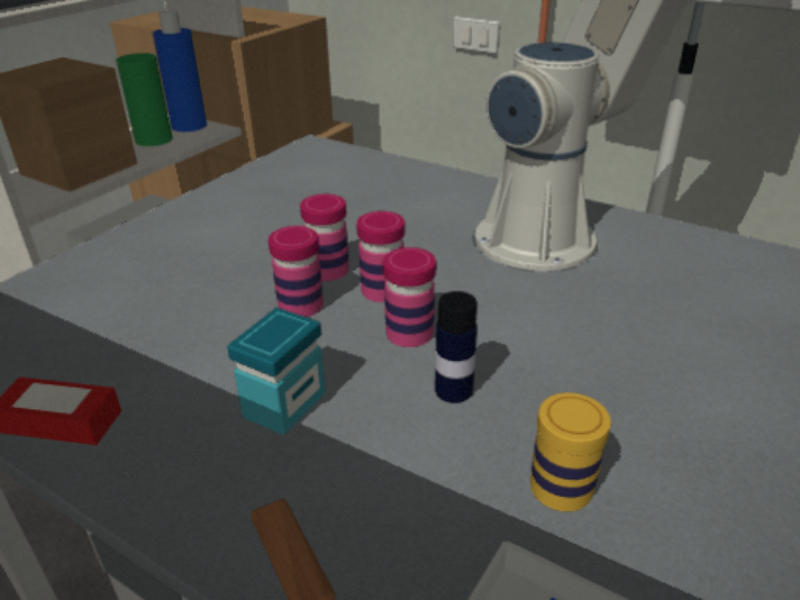

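View pics/top.png

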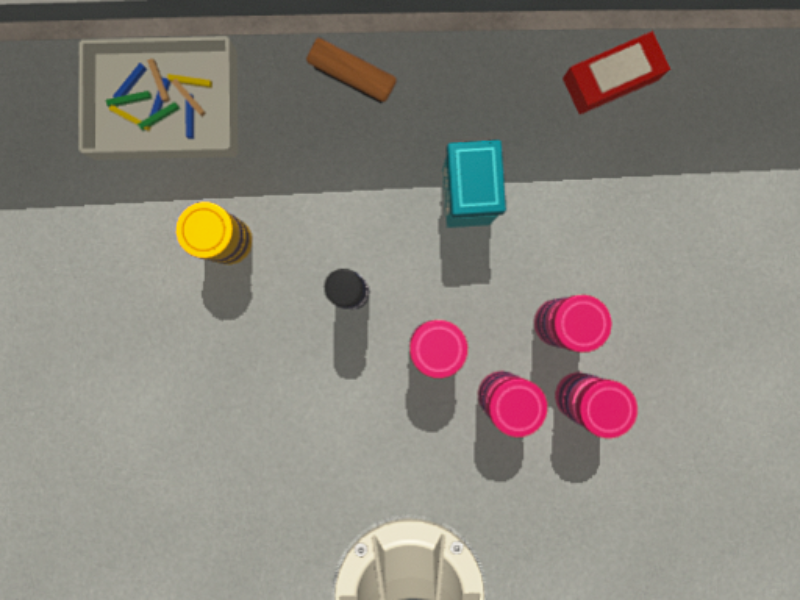

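The scene view (800x600 pixels) shows four pink tubs, at about (295,245), (324,208), (381,225) and (410,263), all with white necks. It also shows the teal box at (277,365), the can at (456,345) and the yellow tub at (570,450).

The top view shows the same tubs. Their positions and distances from the base are:

| Top pixel | Position (mm) | Distance (mm) |
|---|---|---|
| (582,323) | (444,-257) | 513 |
| (608,408) | (321,-290) | 433 |
| (438,348) | (413,-48) | 416 |
| (517,405) | (327,-160) | 364 |

I choose the tub at top (582,323), scene (295,245), because it is the farthest. The red box is not a tub.

```bash
python3 - <<'E'
from h import *
im=np.load("scene.npz")["img"];cv2.imwrite("pics/crop.png",cv2.resize(im[130:290,130:290,::-1],(600,600)))
w=np.load("top_w.npy");o=arm.get_obs();R=cv2.Rodrigues(o["ee_rot"])[0];print(R.round(3))
p=o["eef_pos"]
for n,b in dict(pink=(346,189,46,37),teal=(285,89,39,53)).items():
    q=w[b[1]:b[1]+b[3],b[0]:b[0]+b[2]].reshape(-1,3);t=q[q[:,2]>np.nanpercentile(q[:,2],90)-8]
    (cx,cy),s,a=cv2.minAreaRect(t[:,:2].astype(np.float32));print(n,cx,cy,s,a,np.median(t[:,2]))
    tgt=np.array([cx,cy,p[2]]);print(" tool shift",(R.T@(tgt-p)).round(1));p=tgt
E
```

```text
[[-0.968  0.252 -0.   ]
 [ 0.252  0.968 -0.001]
 [ 0.    -0.001 -1.   ]]
pink 444.3043212890625 -257.4094543457031 (83.59740447998047, 81.04190063476562) 89.11724090576172 140.05373622838528
 tool shift [-494.8 -761.7    1. ]
teal 660.9301147460938 -110.39863586425781 (108.42362976074219, 80.73544311523438) 2.363438606262207 132.17363393920243
 tool shift [-172.6  196.9   -0.3]
```

View pics/crop.png

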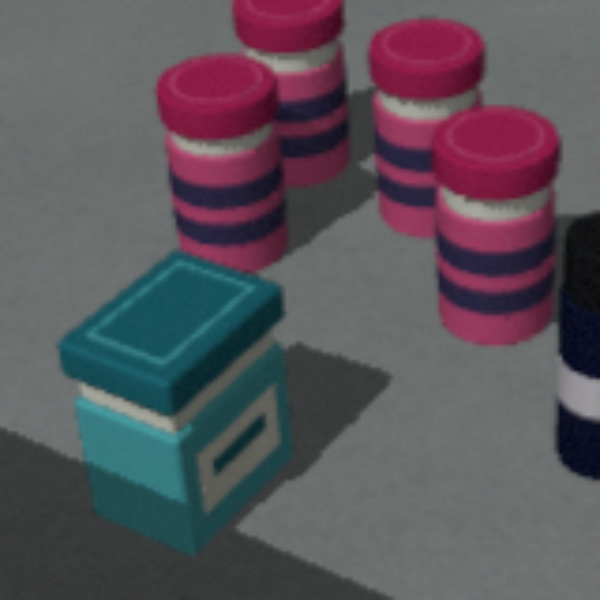

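The crop shows the chosen tub at crop (218,160), with its dark rose lid up and a white neck showing. The teal box is at (175,400), also with its neck showing. Both measured sizes match the description (84 mm round, 108x81 mm). I'll press the teal lid first.

```bash
python3 -m handwheel '{"linear":[[-0.02,-0.017,-0.01],[-0.04,-0.034,-0.01],[-0.04,-0.034,-0.01],[-0.04,-0.034,0],[-0.04,-0.034,0],[-0.04,-0.034,0],[-0.04,-0.034,0],[-0.04,-0.034,0],[-0.04,-0.034,0],[-0.04,-0.034,0]],"turn":[[0,0,0],[0,0,0],[0,0,0],[0,0,0],[0,0,0],[0,0,0],[0,0,0],[0,0,0],[0,0,0],[0,0,0]]}' 0
python3 -m handwheel '{"linear":[[-0.04,-0.034,0],[-0.04,-0.034,0],[-0.04,-0.034,0],[-0.04,-0.034,0],[-0.04,-0.034,0],[-0.04,-0.034,0],[-0.03,-0.025,0],[-0.017,-0.013,0],[0,0,0],[0,0,0]],"turn":[[0,0,0],[0,0,0],[0,0,0],[0,0,0],[0,0,0],[0,0,0],[0,0,0],[0,0,0],[0,0,0],[0,0,0]]}'
python3 - <<'E'
from h import *
o=arm.get_obs();R=cv2.Rodrigues(o["ee_rot"])[0]
print(o["clock"],o["eef_pos"],o["contact_force"],R.T@(np.array([660.9,-110.4,132])-o["eef_pos"]),R.round(3))
E
```

```text
clock: 1.35
eef_pos: [444.3, 193.9, 261.8]
ee_rot: [0.4, 3.115, 0.0]
contact_force: [0.7, 1.2, 0.0]
grip_width: 0.1
grip_force: 0.0
clock: 2.6
eef_pos: [659.8, -109.2, 261.3]
ee_rot: [-0.399, -3.115, -0.001]
contact_force: [-0.6, 0.2, -0.5]
grip_width: -0.0
grip_force: 0.0
2.6 [ 659.75002751 -109.23134136  261.31636175] [-0.58679246  0.22437053 -0.48756246] [ -1.51232084  -0.87788763 129.31493268] [[-0.968  0.252 -0.001]
 [ 0.252  0.968  0.   ]
 [ 0.001  0.    -1.   ]]
```

```bash
python3 -m handwheel '{"linear":[[-0.001,-0.001,0.02],[0,0,0.03],[0,0,0.03],[0,0,0.02],[0,0,0.012],[0,0,0.008],[0,0,0.003],[0,0,0]],"turn":[[0,0,0],[0,0,0],[0,0,0],[0,0,0],[0,0,0],[0,0,0],[0,0,0],[0,0,0]]}'
python3 -m handwheel '{"linear":[[0,0,0.002],[0,0,0.002],[0,0,0.002],[0,0,0.002],[0,0,0.002],[0,0,0.002],[0,0,0.002],[0,0,0.002],[0,0,0.002],[0,0,0]],"turn":[[0,0,0],[0,0,0],[0,0,0],[0,0,0],[0,0,0],[0,0,0],[0,0,0],[0,0,0],[0,0,0],[0,0,0]]}'
```

```text
clock: 3.6
eef_pos: [661.6, -111.3, 138.7]
ee_rot: [0.399, 3.115, -0.0]
contact_force: [0.4, -0.7, -0.3]
grip_width: 0.2
grip_force: 0.0
clock: 4.85
eef_pos: [661.4, -111.3, 120.8]
ee_rot: [0.399, 3.116, -0.0]
contact_force: [-1.3, 0.3, 5.9]
grip_width: -0.1
grip_force: 2.4
```

Contact is made and the lid is sliding with about 6 N. I'll continue to the hard stop near 115 mm.

```bash
python3 -m handwheel '{"linear":[[0,0,0.001],[0,0,0.001],[0,0,0.001],[0,0,0.001],[0,0,0.001],[0,0,0]],"turn":[[0,0,0],[0,0,0],[0,0,0],[0,0,0],[0,0,0],[0,0,0]]}'
python3 -m handwheel '{"linear":[[0,0,0.001],[0,0,0]],"turn":[[0,0,0],[0,0,0]]}'
```

```text
clock: 5.6
eef_pos: [661.4, -111.3, 115.8]
ee_rot: [0.399, 3.116, -0.0]
contact_force: [-2.1, 0.3, 5.8]
grip_width: -0.1
grip_force: 2.8
clock: 5.85
eef_pos: [661.4, -111.3, 115.1]
ee_rot: [0.399, 3.116, -0.0]
contact_force: [-2.6, 0.3, 7.8]
grip_width: 0.2
grip_force: 3.7
```

```bash
python3 -m handwheel '{"linear":[[0,0,0.0005],[0,0,0.0005],[0,0,0]],"turn":[[0,0,0],[0,0,0],[0,0,0]]}'
```

```text
clock: 6.22
eef_pos: [661.5, -111.3, 115.0]
ee_rot: [0.399, 3.116, -0.0]
contact_force: [-6.2, 1.1, 14.7]
grip_width: -0.1
grip_force: 7.4
```

The force doubled with no further motion at 115.0 mm, so the teal lid is home. Next I'll lift and move to the pink tub.

```bash
python3 -m handwheel '{"linear":[[0,0,-0.005],[0,0,-0.03],[0,0,-0.04],[0,0,-0.015],[0.02,-0.0225,0],[0.035,-0.04,0],[0.035,-0.04,0],[0.035,-0.04,0],[0.031,-0.035,0],[0.0174,-0.0187,0]],"turn":[[0,0,0],[0,0,0],[0,0,0],[0,0,0],[0,0,0],[0,0,0],[0,0,0],[0,0,0],[0,0,0],[0,0,0]]}'
python3 -m handwheel '{"linear":[[0,0,0],[0,0,0.01],[0,0,0.02],[0,0,0.02],[0,0,0.008],[0,0,0]],"turn":[[0,0,0],[0,0,0],[0,0,0],[0,0,0],[0,0,0],[0,0,0]]}'
```

```text
clock: 7.48
eef_pos: [441.8, -258.1, 202.6]
ee_rot: [-0.401, -3.115, -0.0]
contact_force: [0.5, -0.1, 1.0]
grip_width: 0.1
grip_force: 0.0
clock: 8.22
eef_pos: [444.2, -256.8, 144.5]
ee_rot: [-0.398, -3.115, -0.001]
contact_force: [-0.5, -0.1, -0.0]
grip_width: -0.1
grip_force: 0.0
```

```bash
python3 -m handwheel '{"linear":[[0,0,0.002],[0,0,0.002],[0,0,0.002],[0,0,0.002],[0,0,0.002],[0,0,0.002],[0,0,0.002],[0,0,0.002],[0,0,0.001],[0,0,0]],"turn":[[0,0,0],[0,0,0],[0,0,0],[0,0,0],[0,0,0],[0,0,0],[0,0,0],[0,0,0],[0,0,0],[0,0,0]]}'
python3 -m handwheel '{"linear":[[0,0,0.001],[0,0,0.001],[0,0,0.0005],[0,0,0]],"turn":[[0,0,0],[0,0,0],[0,0,0],[0,0,0]]}'
```

```text
clock: 9.48
eef_pos: [444.3, -257.6, 128.8]
ee_rot: [0.399, 3.115, -0.0]
contact_force: [-1.9, 0.5, 4.7]
grip_width: -0.1
grip_force: 2.4
clock: 9.98
eef_pos: [444.3, -257.6, 126.4]
ee_rot: [0.399, 3.115, -0.0]
contact_force: [-1.3, 1.9, 6.7]
grip_width: -0.2
grip_force: 2.9
```

```bash
python3 -m handwheel '{"linear":[[0,0,0.001],[0,0,0.0005],[0,0,0.0005],[0,0,0.0005],[0,0,0]],"turn":[[0,0,0],[0,0,0],[0,0,0],[0,0,0],[0,0,0]]}'
```

```text
clock: 10.6
eef_pos: [444.4, -257.7, 124.9]
ee_rot: [0.399, 3.115, -0.001]
contact_force: [-4.9, 3.4, 19.2]
grip_width: -0.1
grip_force: 9.4
```

The pink lid is at its stop: 124.9 mm with 19 N. I'll lift clear and check.

```bash
python3 -m handwheel '{"linear":[[0,0,-0.005],[0,0,-0.03],[0,0,-0.05],[0,0,-0.05],[0,0,-0.02],[0,0,0],[0,0,0]],"turn":[[0,0,0],[0,0,0],[0,0,0],[0,0,0],[0,0,0],[0,0,0],[0,0,0]]}'
python3 - <<'E'
from h import *
f=arm.grab_frame("scene");w=world(f)
cv2.imwrite("pics/end.png",cv2.resize(f["img"][110:310,130:400,::-1],(800,592)))
for n,c,z in(("pink",(444,-257),110),("teal",(661,-110),100),("yellow",(594,290),110),("can",(504,87),150)):
    m=(np.hypot(w[...,0]-c[0],w[...,1]-c[1])<75)&(w[...,2]>z)&(w[...,2]<170)
    q=w[m];t=q[:,2]>np.percentile(q[:,2],90)-5
    print(n,np.percentile(q[:,2],[50,80,95]).round(1),((q[t].min(0)+q[t].max(0))/2).round(1))
E
```

```text
clock: 11.48
eef_pos: [443.4, -257.1, 277.1]
ee_rot: [-0.399, -3.115, -0.001]
contact_force: [0.5, 0.7, -0.8]
grip_width: 0.0
grip_force: 0.0
pink [125.1 126.2 127.3] [ 447.4 -254.6  125.5]
teal [115.1 116.2 117.2] [ 661.9 -107.4  115.4]
yellow [125.4 126.5 127.4] [595.  293.7 125.4]
can [163.5 164.7 165.5] [504.4  87.8 163.5]
```

View pics/end.png

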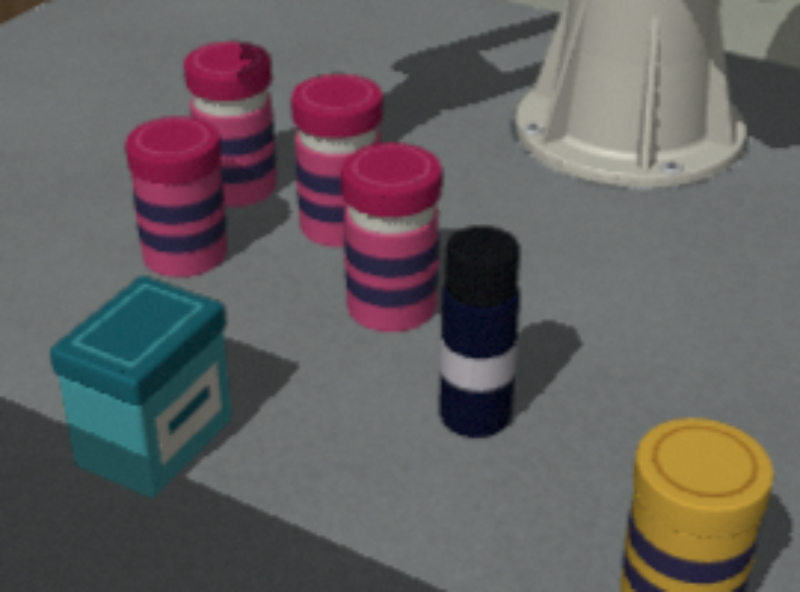

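The chosen pink tub (175,195) and the teal box (140,380) show no white neck any more. Everything stands where it was.

```bash
python3 -c "
from station import arm;print(arm.hand_in())"
```

```text
the job is handed in; nothing more can be done
None
```

Both lids are pressed fully home (tops measured at about 125 mm for the pink tub and 115 mm for the teal box), the containers, yellow tub and spray can still stand where they were, and the job was handed in at about 11.5 s.

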